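# Tilt check of a capped reagent bottle on the slant block

## Task

Give the tallest of the three capped amber bottles its tilt check: lean it over squarely on the rubber face of the slant block, so that it lies flat along the slope with its cap end uphill, and keep it gently in contact with the rubber there for two seconds without pressing hard (how far out the face is clamped differs each time). Then bring it level again and set it down gently, upright and free, in the pink tray; leave the other glassware and pots where they stand.

Things in the scene. Friction and masses are not known exactly. Their poses are not given: they have to be found in the camera images.
- tall_bottle: the tallest of three amber reagent bottles with black screw caps: round, 60 mm in diameter, 131 mm high with its cap (body straight to about 95 mm, then the shoulder; the cap is 35 mm wide, from 111 mm up), about 0.2 kg, closed. Origin: centre of its underside; z: its axis, towards the cap.
- slant: slant block: a fixed metal stand with a 140 x 100 mm base and, on four legs, a sloping rubber-topped plate 110 mm long, 80 mm wide. It faces away from the robot: high edge (about 120 mm up) on its -x side, low edge (about 50 mm up) on its +x side. The plate is clamped on guide pins, each time 0 to 25 mm farther out; this is not reported: feel for it. Origin: centre of its underside.
- slant_face (a point): reference point of the slant block, 85 mm above the worktop: centre of the rubber face if clamped fully in; it really lies 0 to 25 mm farther along this z. x: straight up the slope (50 degrees from vertical); y: across the face; z: out of it at right angles. Rubber 62 mm wide, 102 mm long; low side lips do not touch a centred bottle. A bottle lying on it has its axis 30 mm above the rubber.
- tray: pink tray, 130 mm (x) by 180 mm (y), rim 18 mm high, flat floor 5 mm above the worktop and about 90 x 140 mm inside the sloping rim, fixed. Origin: centre of its underside.
- squat_bottle: another amber bottle, squat, 68 mm in diameter and 106 mm high; to be left alone. Origin: centre of its underside.
- small_bottle: another amber bottle, 52 mm in diameter and 101 mm high; to be left alone. Origin: centre of its underside.
- pot: white sample pot with a teal lid, 55 mm in diameter, 88 mm high; to be left alone. Origin: centre of its underside.
- beaker: low glass beaker, 73 mm in diameter, 60 mm high; to be left alone. Origin: centre of its underside.
Not all that is in view belongs to the job. What is shaped like the tall_bottle but yellow is not meant.

How it is judged:
On the way:
1. the tall bottle lies along the slope on the rubber face, cap uphill, in contact for two seconds (1.7 s counts) (contact force between tall_bottle and slant above 0.7 N and angle between the z axis of tall_bottle and the x axis of slant_face, either way round below 0.1 rad and angle between tall_bottle's own z axis and vertical below 1.2 rad and x of tall_bottle in the frame of slant_face between -0.11 and 0 m and y of tall_bottle in the frame of slant_face between -0.015 and 0.015 m), for 1.7 s.
At the end, for the whole second after the job is handed in: the tall bottle stands upright (within 3 degrees), at rest and released on the floor of the pink tray, its centre within 45 mm (x) and 70 mm (y) of the tray's centre (angle between tall_bottle's own z axis and vertical below 0.06 rad and x of tall_bottle in the frame of tray between -0.045 and 0.045 m and y of tall_bottle in the frame of tray between -0.07 and 0.07 m and height (world z) of tall_bottle below 0.012 m and linear speed of tall_bottle below 0.02 m/s); the robot touches nothing.
It fails at once if the bottle is pressed against the slant block with more than 15 N (contact force between tall_bottle and slant above 15 N).
It fails at once if the bottle is set down in the tray with more than 35 N (contact force between tall_bottle and tray above 35 N).
It fails at once if another bottle, the pot or the beaker is moved by more than 25 mm (distance of any of squat_bottle, small_bottle, pot, beaker from where it was at the start of the episode above 0.025 m).
It also fails if it takes over 61 s, if anything falls off the work surface, if the arm or the gripper's body presses on something with over 40 N, if the wrist force passes 120 N, or if a joint passes its speed limit or range.

## Robot

A 7-joint arm with a two-finger parallel gripper is mounted at the origin on a cart in front of the work surface, level with it; the furniture and walls round the work are solid. World frame = base frame: x ahead of the robot, y to its left, z up, the work surface at z = 0. Lengths are in m, angles in rad, forces in N, time in s.
With the tool pointing down it reaches from about 0.4 to 0.85 m from the base axis. Payload 4.5 kg.
Tool frame: the origin (TCP) lies at the very end of the fingers, on their centre line; the grasp point (between the pads) lies 19 mm behind it; z points along the fingers, y is the line along which they close (so a half turn about z gives the same grasp; the last joint's range is limited). The gripper opens to 88 mm and grips with 3 to 60 N. Pads are 18 mm wide; open, the fingers measure 123 mm over their backs; the gripper's body (75 mm by 187 mm) begins 45 mm behind the grasp point.
Start: joints at [1.366, 0.689, -0.195, 1.565, 0.157, 0.902, -0.215], TCP at [0.148, -0.607, 0.239] pointing down, gripper open.
Joint ranges: [-3.01, 3.01], [-0.46, 2.08], [-1.47, 1.51], [0.13, 2.56], [-1, 4.14], [0.04, 2.09], [-2.66, 2.66]. Speed limits (rad/s): [2.57, 2.57, 3.14, 3.14, 3.14, 3.14, 3.14].

## Interface

Orientations are given as a unit quaternion [x, y, z, w].
In Python, from plant import r gives the robot as it stands. The module is installed in compiled form; this text tells all that it offers.
- The arm moves only by the shell command python3 -m pendant 'ROWS' [FORCE]. ROWS is JSON, one flat list of numbers, 7 for each row, row after row: the opening, from 0 (shut) to 1 (fully open), then the shift along the tool's x, y, z scaled (see below), then the turn, a rotation vector about the tool's x, y, z scaled (see below). A call has 1 to 12 rows; each row is the pose to reach, as a shift and turn from the pose commanded when the call began, along the tool's axes at that moment; what a row does not reach only later rows make up. The controller multiplies each number of a shift by 0.15 m and each number of a turn by pi/2 rad. A row lasts 1/10 s, in which the tool goes at most 50 mm and 8.59 degrees, less where a joint would pass 70% of its speed; a pose out of reach is approached as far as the arm can. A call with a number of a shift or a turn outside -1 to 1 is refused whole. A call with a gripper value outside its range is refused whole. The fingers move at their own pace and stop on an object; FORCE is the grip in N (left out, the last holds). Time passes only in rows, so rows that repeat a pose let the fingers close. It gives the time, the measured TCP pose, the force, the opening and the grip force at its end, in the units of the state.
- r.get_state(): the state, without advancing time (a new reading comes with each control period).
- r.snapshot(name): name is "side" or "top"; returns a dict with "img" (400x640x3 uint8, red, green, blue), "mtx" (3x3 intrinsics, pixels), "cam_to_world" (4x4, takes a point from camera to world coordinates). Camera axes: x right, y up, looking along -z (the intrinsics and any distortion apply to the point x, -y, -z); pixel columns grow to the right and rows downward; lengths in m; the calibration is good to about 2 mm. A picture is of the moment at which its call begins. There is no depth.
- r.finish_job(): hands the job in; it is judged then, once.
The state is a dict: "clock": time; "q": joint angles; "qd": joint speeds; "joint_torque": joint torques, N m; "tool_pos": TCP position; "eef_rot": TCP orientation; "contact_force": force on the tool from outside, world axes, zero at the start; "moment": the same for the moment, N m; "opening": opening from 0.0 (shut) to 1.0 (fully open); "finger_force": force on a finger pad.
Only numpy, scipy, OpenCV 4.12 (cv2) and the standard library are available. Lean on these libraries where they do the work, as an engineer would, in place of code of your own. Each camera call takes 0.05 s, during which the arm holds its last target. There are 200 camera calls.

## Working session

There is one attempt and no reset: what is moved stays moved. The work goes in short steps, Python scripts to look and compute and a shell command to move; the robot and the scene stay as the last step left them, time stands still between calls to the robot, and variables do not carry over. Pictures are saved under pics/ and viewed, at most 10 in all, crops included, and the job is handed in when it is done.

```bash
ls; mkdir -p pics
python3 - <<'E'
from plant import r
import cv2, numpy as np
s=r.get_state(); print({k:np.round(v,3).tolist() for k,v in s.items()})
for n in("side","top"):
    d=r.snapshot(n); cv2.imwrite(f"pics/{n}0.png",d["img"][:,:,::-1]); np.savez(f"pics/{n}0.npz",**d)
    print(n,np.round(d["mtx"],1).tolist(),np.round(d["cam_to_world"],3).tolist(),d.keys())
E
```

```text
pics
{'clock': 0.0, 'q': [1.366, 0.69, -0.195, 1.566, 0.157, 0.902, -0.215], 'qd': [0.001, -0.0, -0.001, -0.001, -0.001, -0.001, -0.001], 'joint_torque': [0.0, -52.756, -1.267, -15.343, -0.053, 0.007, 0.0], 'tool_pos': [0.148, -0.607, 0.238], 'eef_rot': [0.993, 0.119, -0.0, -0.001], 'contact_force': [-0.255, 0.315, -0.112], 'moment': [-0.006, -0.008, 0.011], 'finger_force': 0.0, 'opening': 1.004}
side [[410.1, 0.0, 320.1], [0.0, 410.1, 191.3], [0.0, 0.0, 1.0]] [[0.975, 0.12, -0.189, 0.327], [-0.223, 0.429, -0.875, -0.94], [-0.024, 0.895, 0.445, 0.574], [0.0, 0.0, 0.0, 1.0]] dict_keys(['img', 'mtx', 'cam_to_world'])
top [[395.4, 0.0, 314.9], [0.0, 395.4, 195.3], [0.0, 0.0, 1.0]] [[-0.012, 0.999, -0.046, 0.466], [-1.0, -0.012, -0.002, 0.03], [-0.002, 0.046, 0.999, 1.345], [0.0, 0.0, 0.0, 1.0]] dict_keys(['img', 'mtx', 'cam_to_world'])
```

View pics/side0.png

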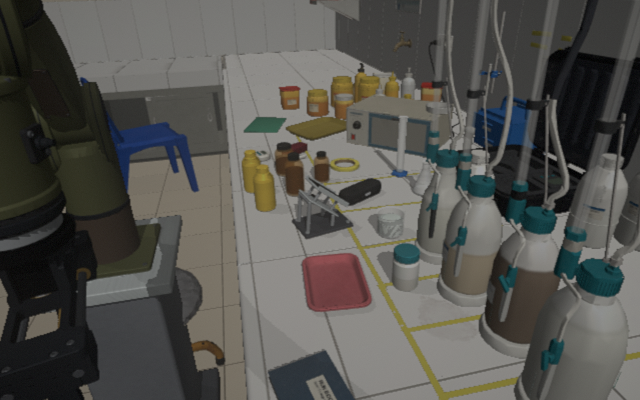

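View pics/top0.png

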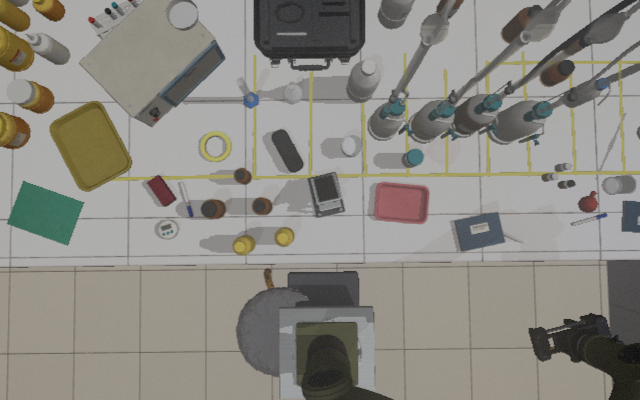

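Side view: amber bottles near (294,175), (284,158), (321,165), with yellow decoys at (251,172) and (264,188). The slant block is at (320,208) and the tray at (337,281). In the top view the ambers are near (262,206), (213,208) and (243,176), the slant at (326,194) and the tray at (401,202). I'll enlarge both.

Run:
```python
import cv2
s=cv2.imread("pics/side0.png");t=cv2.imread("pics/top0.png")
cv2.imwrite("pics/sidec.png",cv2.resize(s[140:320,235:435],None,fx=4,fy=4,interpolation=cv2.INTER_CUBIC)[:600])
cv2.imwrite("pics/topc.png",cv2.resize(t[140:260,200:360],None,fx=5,fy=5,interpolation=cv2.INTER_CUBIC))
```

```text
(no output)
```

View pics/sidec.png

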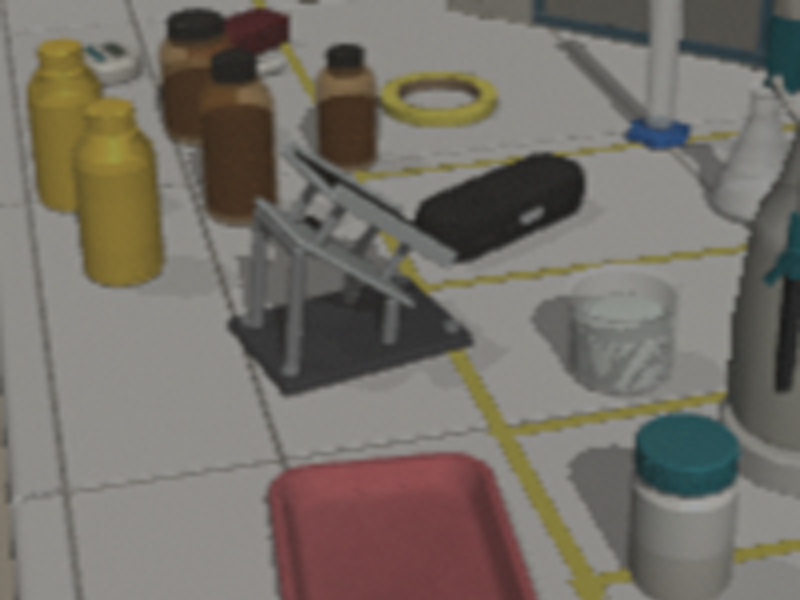

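View pics/topc.png

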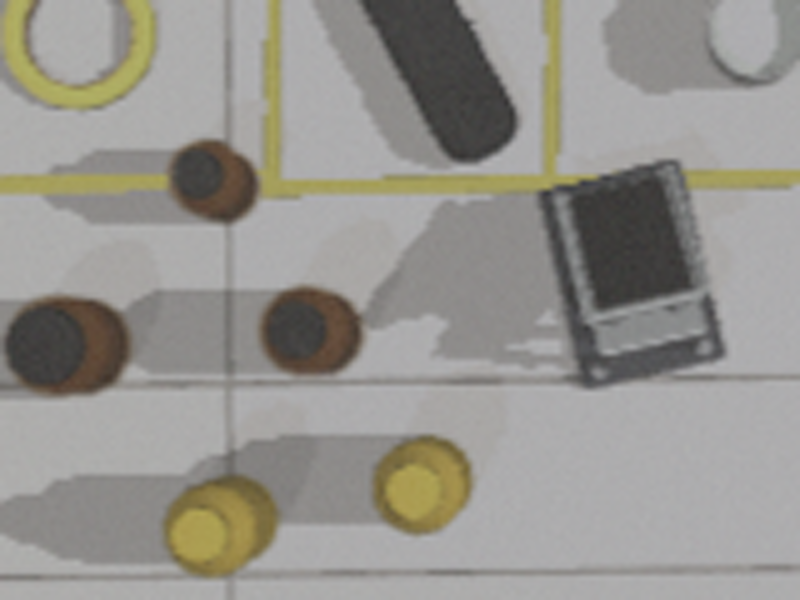

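Top crop: tall-bottle cap at (298,329), slant base corners at (588,385), (722,355) and (541,190), rubber corners at about (572,200), (662,180), (692,290) and (597,308). Side crop: tall cap top at (234,57) and its base at about (240,208). Slant base corners are at (232,325), (285,393) and (470,340), plate corners at (285,150), (258,203), (455,258) and (410,303).

```bash
cat > h.py <<'E'
import numpy as np
from scipy.optimize import least_squares
from scipy.spatial.transform import Rotation as R
C={n:np.load(f"pics/{n}0.npz") for n in("side","top")}
def proj(n,P):
    T=C[n]["cam_to_world"];K=C[n]["mtx"];p=(np.atleast_2d(P)-T[:3,3])@T[:3,:3]
    q=np.c_[p[:,0],-p[:,1],-p[:,2]]@K.T; return q[:,:2]/q[:,2:]
def full(n,c):
    f,o=((4,(235,140)) if n=="side" else (5,(200,140))); return (np.atleast_2d(c)+.5)/f-.5+np.array(o)
def tri(ps,pt): # full pixels
    s=least_squares(lambda X:np.r_[(proj("side",X)-ps).ravel(),(proj("top",X)-pt).ravel()],[.5,.1,.05]);return s.x,np.abs(s.fun).max()
def onz(n,px,z):
    T=C[n]["cam_to_world"];K=C[n]["mtx"];v=np.linalg.solve(K,[px[0],px[1],1]);d=T[:3,:3]@(v*[1,-1,-1]);o=T[:3,3]
    return o+d*(z-o[2])/d[2]
E
python3 - <<'E'
from h import *
np.set_printoptions(precision=4,suppress=True)
for nm,a,b in(("tall cap",(234,58),(298,329)),("squat cap",(197,18),(45,345)),("small cap",(346,52),(198,173))):
    print(nm,tri(full("side",a),full("top",b)))
print("yellow tops",tri(full("side",(62,45)),full("top",(200,533))),tri(full("side",(110,107)),full("top",(413,490))))
print("tall base z0",onz("side",full("side",(240,208))[0],0), "top-plane .131",onz("top",full("top",(298,329))[0],.131))
# slant: x,y,yaw,d
bs=np.array([[-.07,.05],[-.07,-.05],[.07,-.05]]);
def face(p):
    x,y,w,d=p;c,s=np.cos(w),np.sin(w);b=np.radians(50)
    X=np.array([-c*np.sin(b),-s*np.sin(b),np.cos(b)]);Z=np.array([c*np.cos(b),s*np.cos(b),np.sin(b)]);Y=np.cross(Z,X)
    return np.array([x,y,.085])+d*Z,X,Y,Z
def res(p,full_=1):
    x,y,w,d=p;Rm=np.array([[np.cos(w),-np.sin(w)],[np.sin(w),np.cos(w)]])
    B=lambda q,z:np.c_[np.array(q)@Rm.T+[x,y],np.full(len(q),z)]
    r=[proj("side",B(bs,.003))-full("side",[(232,325),(285,393),(470,340)]),
       proj("top",B([[-.07,.05],[-.07,-.05],[.07,.05]],.005))-full("top",[(588,385),(722,355),(541,190)])]
    O,X,Y,Z=face(p)
    F=lambda u,v:O+u*X+v*Y
    # Y points toward -y world?
    s=-1 if Y[1]>0 else 1
    r+=[proj("side",np.array([F(.055,-s*.04),F(.055,s*.04),F(-.055,-s*.04),F(-.055,s*.04)]))-full("side",[(285,150),(258,203),(455,258),(410,303)]),
        proj("top",np.array([F(-.051,-s*.031),F(-.051,s*.031),F(.051,s*.031),F(.051,-s*.031)]))-full("top",[(572,200),(662,180),(692,290),(597,308)])]
    return np.vstack(r)
s=least_squares(lambda p:res(p).ravel(),[.48,0,.2,.01],loss="soft_l1")
print(s.x,face(s.x));print(res(s.x))
E
```

```text
tall cap (array([0.4942, 0.2031, 0.1291]), np.float64(0.06002730520867772))
squat cap (array([0.4875, 0.3653, 0.1052]), np.float64(0.3534962402066526))
small cap (array([0.5948, 0.2703, 0.0981]), np.float64(0.17683338724413034))
yellow tops (array([0.3704, 0.2635, 0.1308]), np.float64(0.1440106468299689)) (array([0.3946, 0.1332, 0.1294]), np.float64(0.015793963562941826))
tall base z0 [0.4935 0.2104 0.    ] top-plane .131 [0.494  0.2029 0.131 ]
[ 0.5358 -0.0054  0.1715  0.0106] (array([ 0.5425, -0.0043,  0.0932]), array([-0.7548, -0.1307,  0.6428]), array([ 0.1707, -0.9853, -0.    ]), array([0.6334, 0.1097, 0.766 ]))
[[  0.2694  -0.845 ]
 [ -0.0144   0.1895]
 [  2.7631   1.3833]
 [ -2.1131  -0.4857]
 [  0.1174   0.1164]
 [ -0.2285  -2.0084]
 [ -1.7842   0.522 ]
 [ 16.4425  -0.5741]
 [-14.8063  -8.7391]
 [  9.1088  -7.4129]
 [  0.2961   0.5363]
 [  0.9948   1.0707]
 [  0.5975   1.8991]
 [ -0.1588   1.9686]]
```

The slant plate corners I picked in the side view don't agree with the base (16 px residuals), so I'll look closer.

Run:
```python
import cv2,numpy as np
s=cv2.imread("pics/side0.png");t=cv2.imread("pics/top0.png")
a=cv2.resize(s[170:242,288:360],(400,400),interpolation=cv2.INTER_CUBIC)
b=cv2.resize(t[165:221,302:358],(400,400),interpolation=cv2.INTER_CUBIC)
cv2.imwrite("pics/slc.png",cv2.convertScaleAbs(np.hstack([a,b]),alpha=1.5))
```

```text
(no output)
```

View pics/slc.png

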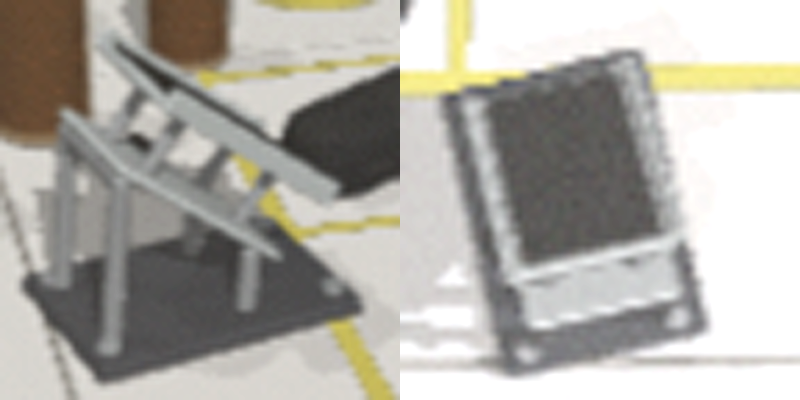

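The block has a fixed backing plate on the legs, with the rubber plate standing well out on its pins. In the side panel the rubber plate's high edge runs (103,38)–(172,95) and its low near corner is at (335,190). In the top panel the high edge runs (108,280)–(283,238), the rubber is the dark rectangle, and the base corners are (110,372), (308,328), (45,95), (240,52).

Run:
```python
from h import *
np.set_printoptions(precision=4,suppress=True)
S=lambda c:(np.atleast_2d(c)+.5)*72/400-.5+[288,170]
T=lambda c:(np.atleast_2d(c)+.5)*56/400-.5+[302,165]
print("high far",tri(S((103,38)),T((108,280))),"high near",tri(S((172,95)),T((283,238))))
def face(p):
    x,y,w,d=p[:4];c,s=np.cos(w),np.sin(w);b=np.radians(50)
    X=np.array([-c*np.sin(b),-s*np.sin(b),np.cos(b)]);Z=np.array([c*np.cos(b),s*np.cos(b),np.sin(b)]);Y=np.cross(Z,X)
    return np.array([x,y,.085])+d*Z,X,Y,Z
def res(p):
    x,y,w,d,ox=p;c,s=np.cos(w),np.sin(w);Rm=np.array([[c,-s],[s,c]])
    B=lambda q,z:np.c_[np.array(q)@Rm.T+[x,y],np.full(len(q),z)]
    O,X,Y,Z=face([x+ox*c,y+ox*s,w,d]);F=lambda *l:np.array([O+u*X+v*Y for u,v in l])
    return np.vstack([proj("side",B([[-.07,.05],[-.07,-.05],[.07,-.05]],.003))-S([(22,285),(103,380),(362,310)]),
     proj("top",B([[-.07,.05],[-.07,-.05],[.07,.05]],.005))-T([(110,372),(308,328),(45,95)]),
     proj("side",F((.055,-.04),(.055,.04),(-.055,.04)))-S([(103,38),(172,95),(335,190)]),
     proj("top",F((-.051,-.031),(-.051,.031),(.051,.031),(.051,-.031)))-T([(90,100),(222,68),(262,235),(125,265)]),
     proj("top",F((.055,-.04),(.055,.04)))-T([(108,280),(283,238)])])
s=least_squares(lambda p:res(p).ravel(),[.48,0,.2,.01,0],loss="soft_l1")
p=s.x;print("x y yaw d ox",p,np.degrees(p[2]));O,X,Y,Z=face([p[0]+p[4]*np.cos(p[2]),p[1]+p[4]*np.sin(p[2]),*p[2:4]]);print(O,X,Y,Z,sep="\n");print(res(p))
# tray: rim corners, top & side
print("tray centre z.018", onz("top",(401,202.5),.018),"pot",onz("top",(414,157),.088),"beaker",onz("top",(351,145),.06))
```

```text
high far (array([0.4983, 0.026 , 0.1323]), np.float64(0.48632148354187166)) high near (array([ 0.5151, -0.0492,  0.1352]), np.float64(0.4108787395932154))
x y yaw d ox [ 0.5327 -0.0064  0.2111  0.02    0.0025] 12.095527399378476
[ 0.5478 -0.0032  0.1003]
[-0.749  -0.1605  0.6428]
[ 0.2095 -0.9778  0.    ]
[0.6285 0.1347 0.766 ]
[[-0.0212  0.0782]
 [-0.2451  0.7891]
 [ 1.3106  0.2948]
 [-0.6743  0.7723]
 [ 0.3998  0.3865]
 [-0.6939 -0.6545]
 [-0.586  -1.3176]
 [-0.2166  0.195 ]
 [ 0.4227  0.909 ]
 [-0.6378  0.2329]
 [-0.4718  0.4898]
 [ 0.5036 -0.2556]
 [-0.0218  0.0177]
 [-0.2809 -0.4804]
 [ 0.7022 -0.3858]]
tray centre z.018 [ 0.5005 -0.257   0.018 ] pot [ 0.6436 -0.2867  0.088 ] beaker [ 0.6896 -0.0886  0.06  ]
```

Slant: yaw 12.1°, face centre at about (0.548, -0.003, 0.100), clamped about 20 mm out. Tall bottle at (0.494, 0.204), cap measured at 0.129 m against 0.131. Tray at (0.500, -0.257). First I'll go above the slant and test whether the arm can reach the 50° tilt.

```bash
python3 -m pendant '[1,0.887,-0.817,-0.05,0,0,0,1,0.887,-0.817,-0.05,0,0,0,1,0.887,-0.817,-0.05,0,0,0,1,0.887,-0.817,-0.05,0,0,0]'
python3 -m pendant '[1,0.887,-0.817,-0.05,0,0,0,1,0.887,-0.817,-0.05,0,0,0,1,0.887,-0.817,-0.05,0,0,0,1,0.887,-0.817,-0.05,0,0,0]'
python3 -m pendant '[1,0.887,-0.817,-0.05,0,0,0,1,0.887,-0.817,-0.05,0,0,0,1,0.887,-0.817,-0.05,0,0,0,1,0.887,-0.817,-0.05,0,0,0]'
python3 -m pendant '[1,0.887,-0.817,-0.05,0,0,0,1,0.887,-0.817,-0.05,0,0,0,1,0.887,-0.817,-0.05,0,0,0,1,0.887,-0.817,-0.05,0,0,0,1,0.887,-0.817,-0.05,0,0,0]'
python3 -c "
from plant import r;import numpy as np;s=r.get_state();print(np.round(s['q'],3),np.round(s['tool_pos'],4),np.round(s['eef_rot'],4))"
```

```text
clock: 0.5
tool_pos: [0.2503, -0.453, 0.2462]
eef_rot: [0.993, 0.121, 0.0, -0.001]
contact_force: [0.7, -0.6, 0.6]
opening: 0.998
finger_force: 0.0
clock: 0.9
tool_pos: [0.3503, -0.3025, 0.2538]
eef_rot: [0.993, 0.121, 0.0, -0.001]
contact_force: [-0.1, 0.6, 0.2]
opening: 0.999
finger_force: 0.0
clock: 1.3
tool_pos: [0.4506, -0.1517, 0.2613]
eef_rot: [0.993, 0.121, 0.001, -0.001]
contact_force: [0.5, 0.4, -0.6]
opening: 1.002
finger_force: 0.0
clock: 1.8
tool_pos: [0.5512, 0.0011, 0.2686]
eef_rot: [0.992, 0.123, 0.001, -0.002]
contact_force: [-1.7, 0.5, 0.5]
opening: 0.999
finger_force: 0.0
[ 0.014  0.552 -0.158  1.757  0.106  0.838 -1.515] [0.5512 0.0011 0.2686] [ 0.9924  0.1233  0.0013 -0.0017]
```

```bash
python3 -m pendant '[1,0,0,0,0,0.556,0,1,0,0,0,0,0.556,0,1,0,0,0,0,0.556,0,1,0,0,0,0,0.556,0,1,0,0,0,0,0.556,0,1,0,0,0,0,0.556,0,1,0,0,0,0,0.556,0,1,0,0,0,0,0.556,0]'
python3 -c "
from plant import r;import numpy as np;s=r.get_state();print(np.round(s['q'],3),np.round(s['tool_pos'],4),np.round(s['eef_rot'],4))"
```

```text
clock: 2.6
tool_pos: [0.5639, -0.0188, 0.3049]
eef_rot: [0.952, 0.118, 0.282, -0.026]
contact_force: [-0.1, -0.4, -0.2]
opening: 1.002
finger_force: 0.0
[ 0.328  0.399 -0.424  2.187  1.205  0.057 -2.531] [ 0.5639 -0.0188  0.3049] [ 0.9518  0.1181  0.2818 -0.0263]
```

The tilt stalls at 33° because joint 6 is at its lower limit. I'll grasp with the hand leaned 35° outward instead, so on the slope it only has to lean 15°.

```bash
cat > go.py <<'E'
import sys,numpy as np
from plant import r
from scipy.spatial.transform import Rotation as R
np.set_printoptions(precision=4,suppress=True)
def Rt(a,psi=12.1):
    a,p=np.radians([a,psi]);e=np.array([np.cos(p),np.sin(p),0]);y=np.array([np.sin(p),-np.cos(p),0])
    z=np.sin(a)*e-np.cos(a)*np.array([0,0,1]);return np.c_[np.cross(y,z),y,z]
def to(p,M):
    s=r.get_state();R0=R.from_quat(s["eef_rot"]).as_matrix();p0=np.array(s["tool_pos"])
    print("shift",R0.T@(np.array(p)-p0)/.15,"turn",R.from_matrix(R0.T@M).as_rotvec()/(np.pi/2))
def show():
    s=r.get_state();M=R.from_quat(s["eef_rot"]).as_matrix()
    print(s["clock"],"q",np.array(s["q"]),"p",np.array(s["tool_pos"]),"tilt %.2f yaw %.2f roll %.2f"%(*np.degrees([np.arctan2(M[2,0],-M[2,2]),np.arctan2(M[0,1],-M[1,1])]),np.degrees(M[2,1])),"F",np.array(s["contact_force"]),"M",np.array(s["moment"]),"op",s["opening"],s["finger_force"])
E
python3 -c "
from go import *;show();to([.483,.202,.25],Rt(-35))"
```

```text
2.6 q [ 0.3285  0.399  -0.4238  2.1866  1.2049  0.0574 -2.5314] p [ 0.5639 -0.0188  0.3049] tilt 32.87 yaw 13.86 roll 0.95 F [-0.0713 -0.3913 -0.1825] M [-0.1048  0.4352 -0.0175] op 1.0015531319704694 0.0
shift [-0.3284 -1.5642  0.1929] turn [ 0.0116 -0.7542  0.0206]
```

```bash
python3 -m pendant '[1,0,0,0,0,-0.09,0,1,0,0,0,0,-0.18,0,1,0,0,0,0,-0.27,0,1,-0.1,-0.2,0,0,-0.36,0,1,-0.15,-0.4,0.05,0.01,-0.45,0.01,1,-0.15,-0.6,0.1,0.01,-0.54,0.01,1,-0.16,-0.78,0.1,0.01,-0.63,0.02,1,-0.16,-0.78,0.1,0.01,-0.75,0.02,1,-0.16,-0.78,0.1,0.01,-0.75,0.02,1,-0.16,-0.78,0.1,0.01,-0.75,0.02]'
python3 -c "
from go import *;show();to([.483,.202,.25],Rt(-35))"
```

```text
clock: 3.6
tool_pos: [0.5259, 0.0911, 0.2741]
eef_rot: [0.949, 0.099, -0.299, 0.033]
contact_force: [0.6, 0.6, 0.3]
opening: 1.0
finger_force: 0.0
3.6 q [ 0.0878  0.9448 -0.7868  1.2368  0.3795  1.7598 -2.0446] p [0.5259 0.0911 0.2741] tilt -34.97 yaw 12.03 roll 0.20 F [0.5633 0.5932 0.2516] M [ 0.1552 -0.5965  0.0524] op 1.0001986668561171 0.0
shift [-0.0126 -0.783   0.2017] turn [ 0.0014 -0.0003 -0.0019]
```

```bash
python3 -m pendant '[1,-0.013,-0.783,0.202,0,0,0,1,-0.013,-0.783,0.202,0,0,0,1,-0.013,-0.783,0.202,0,0,0,1,-0.013,-0.783,0.202,0,0,0,1,-0.013,-0.783,0.202,0,0,0]'
python3 -m pendant '[1,0.13,0,0.18,0,0,0,1,0.26,0,0.37,0,0,0,1,0.36,0,0.51,0,0,0,1,0.36,0,0.51,0,0,0]'
python3 -c "
from go import *;show();to([.483,.202,.078],Rt(-35))
import cv2
d=r.snapshot('side')['img'][:,:,::-1];t=r.snapshot('top')['img'][:,:,::-1]
cv2.imwrite('pics/a.png',np.hstack([cv2.resize(d[110:210,240:340],(400,400),interpolation=2),cv2.resize(t[155:255,210:310],(400,400),interpolation=2)]))"
```

```text
clock: 4.1
tool_pos: [0.4827, 0.2012, 0.2539]
eef_rot: [0.95, 0.1, -0.294, 0.033]
contact_force: [-0.2, 0.4, -0.2]
opening: 0.998
finger_force: 0.0
clock: 4.5
tool_pos: [0.4833, 0.1987, 0.1573]
eef_rot: [0.949, 0.098, -0.297, 0.034]
contact_force: [0.0, -0.8, 0.0]
opening: 1.002
finger_force: 0.0
4.5 q [-0.0616  1.0639 -0.7723  1.3736  0.3841  1.4945 -2.2232] p [0.4833 0.1987 0.1573] tilt -34.81 yaw 11.95 roll 0.39 F [ 0.0008 -0.7708  0.0034] M [ 0.0682 -0.5194  0.0181] op 1.0022679703385025 0.0
shift [ 0.3035 -0.0257  0.4323] turn [ 0.0025 -0.0021 -0.0038]
```

View pics/a.png

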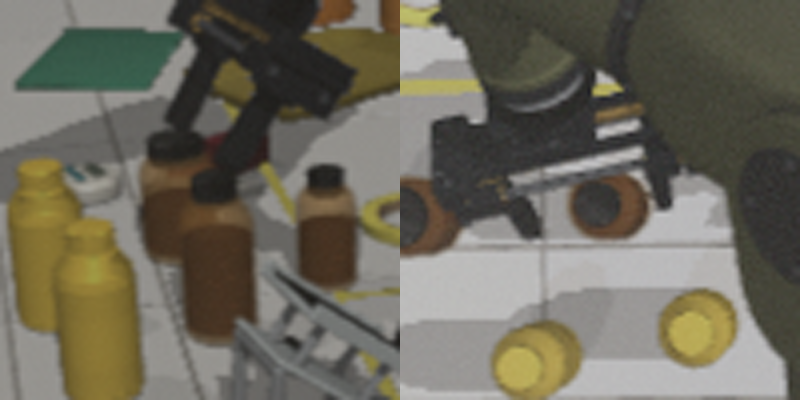

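The bottle cap (top panel 600,205) lies midway between the fingertips (530,225) and (660,195), clear of its neighbours. I'll descend and grip.

```bash
python3 -m pendant '[1,0.1,-0.02,0.15,0,0,0,1,0.2,-0.02,0.29,0,0,0,1,0.26,-0.02,0.37,0,0,0,1,0.3,-0.025,0.43,0,0,0,1,0.3,-0.025,0.43,0,0,0]'
python3 -c "
from go import *;show()"
python3 -m pendant '[0.5,0,0,0,0,0,0,0.5,0,0,0,0,0,0,0.5,0,0,0,0,0,0,0.5,0,0,0,0,0,0,0.5,0,0,0,0,0,0,0.5,0,0,0,0,0,0,0.5,0,0,0,0,0,0,0.5,0,0,0,0,0,0]' 20
python3 -c "
from go import *;show()"
```

```text
clock: 5.1
tool_pos: [0.4831, 0.2061, 0.0811]
eef_rot: [0.949, 0.1, -0.296, 0.033]
contact_force: [0.0, -0.7, 0.4]
opening: 1.002
finger_force: 0.0
5.1 q [-0.0809  1.1639 -0.7458  1.3856  0.4384  1.3907 -2.2313] p [0.4831 0.2061 0.0811] tilt -34.61 yaw 12.11 roll 0.15 F [ 0.038  -0.694   0.4406] M [ 0.1624 -0.5491 -0.0482] op 1.0021498536592266 0.0
clock: 5.9
tool_pos: [0.4831, 0.2061, 0.0818]
eef_rot: [0.949, 0.101, -0.295, 0.033]
contact_force: [0.7, -1.2, 5.0]
opening: 0.66
finger_force: 20.0
5.9 q [-0.081   1.1628 -0.7461  1.3857  0.4383  1.3916 -2.2313] p [0.4831 0.2061 0.0818] tilt -34.59 yaw 12.14 roll 0.16 F [ 0.7382 -1.1605  5.002 ] M [-0.3621 -0.0487  0.1955] op 0.6602043470712934 19.997840674768668
```

It stopped at 58 mm with 5 N upward, so the pads are touching the shoulder. I'll reopen, go 5 mm lower and grip again.

```bash
python3 -m pendant '[1,0,0,0,0,0,0,1,0,0,0,0,0,0,1,0,0,0,0,0,0,1,0.01,0,0.015,0,0,0,1,0.021,0,0.03,0,0,0,1,0.021,0,0.03,0,0,0]' 
python3 -c "
from go import *;show()"
python3 -m pendant '[0.5,0,0,0,0,0,0,0.5,0,0,0,0,0,0,0.5,0,0,0,0,0,0,0.5,0,0,0,0,0,0,0.5,0,0,0,0,0,0,0.5,0,0,0,0,0,0,0.5,0,0,0,0,0,0]' 20
python3 -c "
from go import *;show()"
```

```text
clock: 6.5
tool_pos: [0.4828, 0.2061, 0.0752]
eef_rot: [0.949, 0.101, -0.296, 0.033]
contact_force: [-0.2, -1.1, 0.7]
opening: 1.003
finger_force: 0.0
6.5 q [-0.0822  1.1718 -0.7432  1.3861  0.4426  1.3836 -2.2314] p [0.4828 0.2061 0.0752] tilt -34.62 yaw 12.14 roll 0.15 F [-0.2142 -1.1294  0.6619] M [ 0.1182 -0.4913  0.0094] op 1.003460628589782 0.0
clock: 7.2
tool_pos: [0.4832, 0.206, 0.0759]
eef_rot: [0.95, 0.101, -0.295, 0.033]
contact_force: [0.7, -1.1, 1.4]
opening: 0.662
finger_force: 20.0
7.2 q [-0.0819  1.1707 -0.7435  1.3858  0.4426  1.3843 -2.2314] p [0.4832 0.206  0.0759] tilt -34.58 yaw 12.14 roll 0.17 F [ 0.6984 -1.0707  1.4108] M [-0.2747 -0.4133  0.1299] op 0.6619086383727899 19.977557806238337
```

```bash
python3 -m pendant '[0.5,0,0,0,0,0,0,0.5,-0.05,0,-0.08,0,0,0,0.5,-0.15,0,-0.22,0,0,0,0.5,-0.3,0,-0.43,0,0,0,0.5,-0.45,0,-0.65,0,0,0,0.5,-0.5,0,-0.72,0,0,0,0.5,-0.5,0,-0.72,0,0,0,0.5,-0.5,0,-0.72,0,0,0]' 30
python3 -c "
from go import *;show()
X=np.array([-.749,-.1605,.6428]);Z=np.array([.6285,.1347,.766]);O=np.array([.5478,-.0032,.1003])
# grasp on bottle at .0915; bottle base u=-.05 ; tool at tilt 15, clear of the rubber by .03
for gap in(.10,.03,0):
  G=O+X*(-.05+.0915)+Z*(.03+gap);M=Rt(15);P=G+.019*M[:,2];print(gap,P);to(P,M)
import cv2
d=r.snapshot('side')['img'][:,:,::-1]
cv2.imwrite('pics/b.png',cv2.resize(d[90:240,240:440],(800,600),interpolation=2))"
```

```text
clock: 8.0
tool_pos: [0.4823, 0.2061, 0.2064]
eef_rot: [0.949, 0.101, -0.296, 0.033]
contact_force: [-0.1, -0.0, -2.1]
opening: 0.661
finger_force: 29.9
8.0 q [-0.0666  1.0056 -0.7924  1.3439  0.3473  1.5659 -2.2235] p [0.4823 0.2061 0.2064] tilt -34.61 yaw 12.15 roll 0.19 F [-0.1129 -0.045  -2.0875] M [ 0.1917 -0.7131 -0.0089] op 0.6610096570706936 29.939288455616406
0.1 [0.6032 0.0087 0.2082]
shift [ 0.4162  1.4562 -0.2964] turn [0.0022 0.5512 0.0002]
0.03 [ 0.5592 -0.0007  0.1546]
shift [0.3724 1.4548 0.1682] turn [0.0022 0.5512 0.0002]
0 [ 0.5404 -0.0048  0.1316]
shift [0.3536 1.4542 0.3673] turn [0.0022 0.5512 0.0002]
```

View pics/b.png

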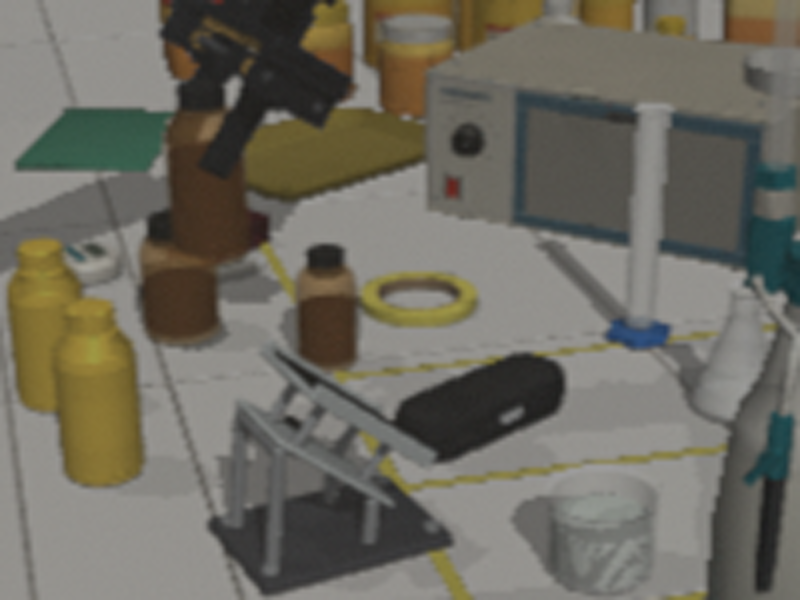

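The bottle is held upright at (205,180), clear of its neighbours, and weighs about 2 N. I'll carry it up and over towards the slant while leaning it.

```bash
python3 -m pendant '[0.5,-0.02,0.05,-0.15,0,0.03,0,0.5,-0.06,0.15,-0.35,0,0.08,0,0.5,-0.1,0.3,-0.55,0,0.16,0,0.5,-0.12,0.45,-0.6,0,0.24,0,0.5,-0.12,0.6,-0.6,0,0.32,0,0.5,-0.12,0.71,-0.6,0,0.4,0,0.5,-0.12,0.71,-0.6,0,0.48,0,0.5,-0.12,0.71,-0.6,0.002,0.53,0,0.5,-0.12,0.71,-0.6,0.002,0.551,0,0.5,-0.12,0.71,-0.6,0.002,0.551,0,0.5,-0.12,0.71,-0.6,0.002,0.551,0]' 
python3 -c "
from go import *;show()
X=np.array([-.749,-.1605,.6428]);Z=np.array([.6285,.1347,.766]);O=np.array([.5478,-.0032,.1003])
for gap in(.10,.03,0):
  G=O+X*(-.05+.0915)+Z*(.03+gap);M=Rt(15);P=G+.019*M[:,2];print(gap,P);to(P,M)
"
```

```text
clock: 9.15
tool_pos: [0.54, 0.1099, 0.2908]
eef_rot: [0.986, 0.104, 0.128, -0.014]
contact_force: [0.2, 0.6, -2.1]
opening: 0.66
finger_force: 30.0
9.15 q [ 0.2308  0.5193 -0.8103  1.9503  0.7263  0.679  -2.3667] p [0.54   0.1099 0.2908] tilt 14.84 yaw 12.09 roll -0.04 F [ 0.163   0.6493 -2.1379] M [-0.0728  0.3559 -0.0053] op 0.6604904943323078 29.956419399277365
0.1 [0.6032 0.0087 0.2082]
shift [0.1211 0.7483 0.6011] turn [-0.0004  0.0018 -0.0002]
0.03 [ 0.5592 -0.0007  0.1546]
shift [-0.2604  0.7486  0.8698] turn [-0.0004  0.0018 -0.0002]
0 [ 0.5404 -0.0048  0.1316]
shift [-0.424   0.7487  0.985 ] turn [-0.0004  0.0018 -0.0002]
```

```bash
python3 -m pendant '[0.5,0.12,0.2,0.05,0,0,0,0.5,0.12,0.4,0.15,0,0,0,0.5,0.12,0.6,0.3,0,0,0,0.5,0.12,0.748,0.5,0,0,0,0.5,0.12,0.748,0.6,0,0.002,0,0.5,0.12,0.748,0.6,0,0.002,0,0.5,0.12,0.748,0.6,0,0.002,0]' 
python3 -m pendant '[0.5,-0.1,0,0.07,0,0,0,0.5,-0.17,0,0.12,0,0,0,0.5,-0.23,0,0.16,0,0,0,0.5,-0.23,0,0.16,0,0,0,0.5,-0.23,0,0.16,0,0,0]'
python3 -c "
from go import *;show()
import cv2
d=r.snapshot('side');d2=r.snapshot('top');np.savez('pics/s1.npz',**d)
a=cv2.resize(d['img'][140:230,290:380,::-1],(500,500),interpolation=2);b=cv2.resize(d2['img'][160:220,300:340,::-1],(300,450),interpolation=2)
cv2.imwrite('pics/c.png',np.hstack([a,np.vstack([b,np.zeros((50,300,3),np.uint8)])]))"
```

```text
clock: 9.85
tool_pos: [0.604, 0.0102, 0.2093]
eef_rot: [0.986, 0.105, 0.131, -0.015]
contact_force: [0.1, 0.0, -0.9]
opening: 0.66
finger_force: 30.0
clock: 10.35
tool_pos: [0.5783, 0.0045, 0.1785]
eef_rot: [0.985, 0.105, 0.132, -0.014]
contact_force: [-0.1, 0.8, -1.3]
opening: 0.657
finger_force: 30.0
10.35 q [ 0.311   0.6952 -0.6113  2.0126  0.9911  0.4272 -2.3858] p [0.5783 0.0045 0.1785] tilt 15.32 yaw 12.18 roll -0.04 F [-0.1347  0.7948 -1.3112] M [-0.0325  0.3536 -0.011 ] op 0.6571849817371557 29.956608481807052
```

View pics/c.png

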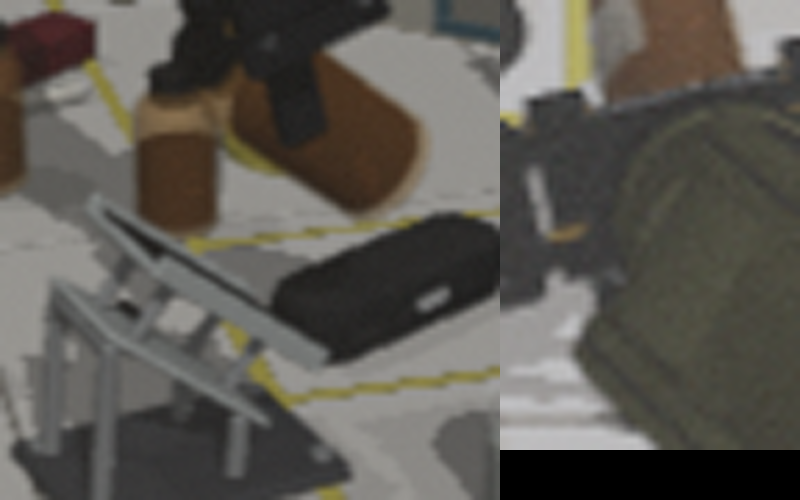

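The bottle's silhouette edges run (320,60)→(420,125) and (245,135)→(350,210), and it clears the plate. I'll compare that with the edges predicted for a perfectly aligned bottle.

Run:
```python
from h import *
from go import *
show();s=r.get_state();M=R.from_quat(s["eef_rot"]).as_matrix();G=np.array(s["tool_pos"])-.019*M[:,2]
C["side"]=np.load("pics/s1.npz")
sc=500/90
cr=lambda P:(proj("side",P)-[290,140]+.5)*sc-.5
p=np.radians(12.1);e=np.array([np.cos(p),np.sin(p),0]);y=np.array([np.sin(p),-np.cos(p),0])
cam=C["side"]["cam_to_world"][:3,3]
for b in(46,48,50,52,54):
    t=np.radians(b);ax=-np.sin(t)*e+np.array([0,0,np.cos(t)])
    base=G-.0915*ax;v=cam-base;n=np.cross(ax,v);n/=np.linalg.norm(n)
    out=[]
    for sg in(1,-1):
        q=cr(np.array([base+sg*.03*n+ax*.02,base+sg*.03*n+ax*.07]));d=q[0]-q[1];out+=[np.degrees(np.arctan2(d[1],d[0])).round(1),q.round(0).tolist()]
    print(b,out)
```

```text
10.45 q [ 0.3114  0.6954 -0.6111  2.0123  0.9915  0.4269 -2.3862] p [0.5785 0.0042 0.1785] tilt 15.34 yaw 12.14 roll -0.05 F [ 0.3712 -0.3035 -1.9651] M [-0.0056  0.2984 -0.0017] op 0.6608525172511956 29.95702074456858
46 [np.float64(40.3), [[393.0, 107.0], [327.0, 51.0]], np.float64(38.0), [[313.0, 205.0], [245.0, 152.0]]]
48 [np.float64(37.9), [[394.0, 101.0], [326.0, 48.0]], np.float64(35.6), [[318.0, 203.0], [248.0, 152.0]]]
50 [np.float64(35.4), [[395.0, 95.0], [324.0, 45.0]], np.float64(33.2), [[323.0, 200.0], [251.0, 153.0]]]
52 [np.float64(33.0), [[396.0, 89.0], [323.0, 42.0]], np.float64(30.8), [[328.0, 197.0], [254.0, 153.0]]]
54 [np.float64(30.6), [[397.0, 84.0], [322.0, 39.0]], np.float64(28.4), [[334.0, 194.0], [257.0, 153.0]]]
```

The measured edge angles (33° and 35.5°) match the 50° prediction (mean 34.3°), so the bottle is parallel to the face, about 61 mm off it. I'll approach along the face normal: 45 mm first, then in 1–2 mm steps while watching the force.

```bash
cat > f.py <<'E'
from go import *
s=r.get_state();Z=np.array([.6285,.1347,.766]);F=np.array(s["contact_force"]);Mo=np.array(s["moment"])
P=np.array([.5404,-.0048,.1316]);d=np.array(s["tool_pos"])-P
print("t %.2f gap %.4f u %.4f  FZ %.2f FX %.2f Fy %.2f My %.3f"%(s["clock"],d@Z,d@np.array([-.749,-.1605,.6428]),F@Z,F@np.array([-.749,-.1605,.6428]),F@np.array([.2095,-.9778,0]),Mo@np.array([.2095,-.9778,0])))
E
python3 f.py
python3 -m pendant '[0.5,-0.03,0,0.021,0,0,0,0.5,-0.08,0,0.056,0,0,0,0.5,-0.13,0,0.091,0,0,0,0.5,-0.18,0,0.126,0,0,0,0.5,-0.22,0,0.154,0,0,0,0.5,-0.246,0,0.172,0,0,0,0.5,-0.246,0,0.172,0,0,0]' | head -1
python3 f.py
python3 -m pendant '[0.5,-0.005,0,0.004,0,0,0,0.5,-0.011,0,0.008,0,0,0,0.5,-0.016,0,0.011,0,0,0,0.5,-0.022,0,0.015,0,0,0,0.5,-0.022,0,0.015,0,0,0]' | head -1
python3 f.py
```

```text
t 10.45 gap 0.0611 u 0.0002  FZ -1.31 FX -1.49 Fy 0.37 My -0.293
clock: 11.15
t 11.15 gap 0.0137 u 0.0005  FZ -0.33 FX -0.78 Fy 0.49 My -0.484
clock: 11.65
t 11.65 gap 0.0102 u 0.0004  FZ -0.67 FX -0.62 Fy -0.01 My -0.404
```

```bash
python3 -m pendant '[0.5,-0.005,0,0.004,0,0,0,0.5,-0.011,0,0.008,0,0,0,0.5,-0.011,0,0.008,0,0,0]' | head -1
python3 f.py
python3 -m pendant '[0.5,-0.005,0,0.004,0,0,0,0.5,-0.011,0,0.008,0,0,0,0.5,-0.011,0,0.008,0,0,0]' | head -1
python3 f.py
```

```text
clock: 11.95
t 11.95 gap 0.0081 u 0.0004  FZ -1.42 FX -0.63 Fy 0.45 My -0.340
clock: 12.25
t 12.25 gap 0.0060 u 0.0003  FZ -1.13 FX -0.94 Fy 0.41 My -0.354
```

```bash
python3 -m pendant '[0.5,-0.005,0,0.004,0,0,0,0.5,-0.008,0,0.006,0,0,0,0.5,-0.008,0,0.006,0,0,0]' | head -1
python3 f.py
```

```text
clock: 12.55
t 12.55 gap 0.0046 u 0.0003  FZ -0.84 FX -1.01 Fy 0.20 My -0.325
```

```bash
python3 -m pendant '[0.5,-0.005,0,0.004,0,0,0,0.5,-0.005,0,0.004,0,0,0]' | head -1
python3 f.py
```

```text
clock: 12.75
t 12.75 gap 0.0037 u 0.0002  FZ -0.93 FX -1.18 Fy 0.21 My -0.451
```

```bash
python3 -m pendant '[0.5,-0.005,0,0.004,0,0,0,0.5,-0.005,0,0.004,0,0,0]' | head -1
python3 f.py
```

```text
clock: 12.95
t 12.95 gap 0.0027 u 0.0001  FZ -1.06 FX -1.30 Fy -0.34 My -0.379
```

```bash
python3 -m pendant '[0.5,-0.005,0,0.004,0,0,0,0.5,-0.005,0,0.004,0,0,0]' | head -1
python3 f.py
```

```text
clock: 13.15
t 13.15 gap 0.0017 u 0.0000  FZ -0.55 FX -0.71 Fy -0.09 My -0.366
```

```bash
python3 -m pendant '[0.5,-0.005,0,0.004,0,0,0,0.5,-0.005,0,0.004,0,0,0]' | head -1
python3 f.py
python3 -m pendant '[0.5,-0.005,0,0.004,0,0,0,0.5,-0.005,0,0.004,0,0,0]' | head -1
python3 f.py
```

```text
clock: 13.35
t 13.35 gap 0.0011 u -0.0001  FZ -0.87 FX -0.83 Fy 0.50 My -0.222
clock: 13.55
t 13.55 gap 0.0003 u -0.0003  FZ 0.14 FX -0.87 Fy 0.47 My -0.032
```

```bash
python3 -m pendant '[0.5,-0.005,0,0.004,0,0,0,0.5,-0.005,0,0.004,0,0,0]' | head -1
python3 f.py
```

```text
clock: 13.75
t 13.75 gap -0.0002 u -0.0004  FZ 1.93 FX 2.02 Fy -0.45 My 0.174
```

```bash
python3 -m pendant '[0.5,-0.005,0,0.004,0,0,0,0.5,-0.005,0,0.004,0,0,0]' | head -1
python3 f.py
```

```text
clock: 13.95
t 13.95 gap -0.0003 u -0.0005  FZ 5.53 FX 2.99 Fy -0.10 My 0.284
```

Contact is at about the estimated clamp distance (20 mm), with roughly 7 N. I'll hold it there for 2.4 s.

```bash
python3 -m pendant '[0.5,0,0,0,0,0,0,0.5,0,0,0,0,0,0,0.5,0,0,0,0,0,0,0.5,0,0,0,0,0,0,0.5,0,0,0,0,0,0,0.5,0,0,0,0,0,0,0.5,0,0,0,0,0,0,0.5,0,0,0,0,0,0,0.5,0,0,0,0,0,0,0.5,0,0,0,0,0,0,0.5,0,0,0,0,0,0,0.5,0,0,0,0,0,0]' | head -1; python3 f.py
python3 -m pendant '[0.5,0,0,0,0,0,0,0.5,0,0,0,0,0,0,0.5,0,0,0,0,0,0,0.5,0,0,0,0,0,0,0.5,0,0,0,0,0,0,0.5,0,0,0,0,0,0,0.5,0,0,0,0,0,0,0.5,0,0,0,0,0,0,0.5,0,0,0,0,0,0,0.5,0,0,0,0,0,0,0.5,0,0,0,0,0,0,0.5,0,0,0,0,0,0]' | head -1; python3 f.py
python3 - <<'E'
from plant import r
import cv2,numpy as np
d=r.snapshot('side');np.savez('pics/s2.npz',**d)
cv2.imwrite('pics/d.png',cv2.resize(d['img'][160:235,290:370,::-1],(640,600),interpolation=2))
E
```

```text
clock: 15.15
t 15.15 gap -0.0003 u -0.0005  FZ 4.43 FX 3.25 Fy -1.13 My 0.360
clock: 16.35
t 16.35 gap -0.0003 u -0.0005  FZ 5.28 FX 2.71 Fy -0.35 My 0.330
```

View pics/d.png

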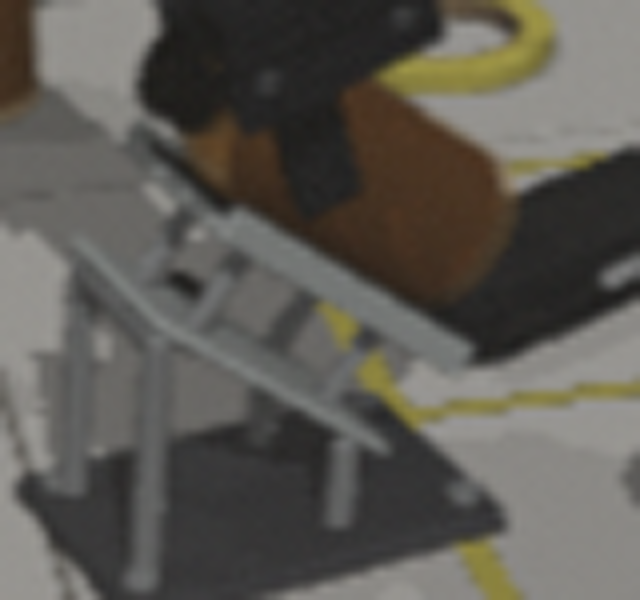

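The bottle lies along the slope, with its upper edge running (380,85)→(498,168). I'll check that angle numerically before moving on.

Run:
```python
from h import *
from go import *
import cv2
show();s=r.get_state();M=R.from_quat(s["eef_rot"]).as_matrix();G=np.array(s["tool_pos"])-.019*M[:,2]
D=np.load("pics/s2.npz");C["side"]=D;img=D["img"].astype(float)
g=cv2.GaussianBlur(img,(0,0),.7)
p=np.radians(12.1);e=np.array([np.cos(p),np.sin(p),0]);cam=D["cam_to_world"][:3,3]
# dark->light gradient along upper silhouette: subpixel edge points, line fit
pts=[]
for c in range(339,352):
    col=g[165:190,c,:].sum(1);row=165+np.argmin(np.diff(col));pts.append((c,row+.5))
pts=np.array(pts);print(pts.tolist())
for b in(44,46,48,50,52,54):
    t=np.radians(b);ax=-np.sin(t)*e+np.array([0,0,np.cos(t)]);base=G-.0915*ax;n=np.cross(ax,cam-base);n/=np.linalg.norm(n)
    for sg in(1,):
        q=proj("side",np.array([base+sg*.03*n+ax*.01,base+sg*.03*n+ax*.07]));d=q[0]-q[1];print(b,np.degrees(np.arctan2(d[1],d[0])).round(1),q.round(1).tolist())
k=np.polyfit(*pts.T,1);print("meas",np.degrees(np.arctan(k[0])),np.std(np.polyval(k,pts[:,0])-pts[:,1]))
```

```text
16.4 q [ 0.0288  0.6992 -0.1266  2.1687  1.2432  0.0423 -2.6544] p [ 0.5405 -0.0044  0.131 ] tilt 15.29 yaw 12.13 roll -0.05 F [0.8594 1.2533 5.3587] M [ 0.0901 -0.3285 -0.0104] op 0.6624602472758453 29.92288555274854
[[339.0, 170.5], [340.0, 172.5], [341.0, 172.5], [342.0, 173.5], [343.0, 174.5], [344.0, 174.5], [345.0, 175.5], [346.0, 175.5], [347.0, 176.5], [348.0, 177.5], [349.0, 177.5], [350.0, 178.5], [351.0, 178.5]]
44 40.3 [[349.0, 180.9], [334.9, 169.0]]
46 37.9 [[349.3, 179.8], [334.7, 168.4]]
48 35.5 [[349.6, 178.7], [334.5, 167.9]]
50 33.1 [[349.8, 177.6], [334.2, 167.4]]
52 30.7 [[350.0, 176.4], [334.0, 166.9]]
54 28.3 [[350.1, 175.3], [333.7, 166.5]]
meas 32.28748717912844 0.40233889316533544
```

The bottle axis came out within about 2° of the slope, and it was held for over 2.4 s. I'll retract along the normal, which also moves the wrist off its limits, and check where the tall reagent bottles near the tray stand.

```bash
python3 -m pendant '[0.5,0.005,0,-0.004,0,0,0,0.5,0.016,0,-0.011,0,0,0,0.5,0.04,0,-0.028,0,0,0,0.5,0.1,0,-0.07,0,0,0,0.5,0.2,0,-0.14,0,0,0,0.5,0.3,0,-0.25,0,0,0,0.5,0.33,0,-0.5,0,0,0,0.5,0.33,0,-0.7,0,0,0,0.5,0.33,0,-0.7,0,0,0,0.5,0.33,0,-0.7,0,0,0]'
python3 - <<'E'
from h import *
from go import *
show()
print("reag1 cap",tri((446,156),(397,104)),"reag2",tri((481,184),(446,106)))
print("bases",onz("side",(437,252),0),onz("side",(465,290),0))
print("tray corners",[onz("top",q,.018)[:2].round(3).tolist() for q in((375,183),(429,183),(428,222),(375,221))], onz("side",(337,281),.012))
to([.47,-.10,.28],Rt(-35))
E
```

```text
clock: 17.4
tool_pos: [0.5585, -0.0014, 0.2439]
eef_rot: [0.986, 0.104, 0.13, -0.014]
contact_force: [-0.7, 0.1, -2.0]
opening: 0.659
finger_force: 30.0
17.4 q [ 0.407   0.587  -0.7293  1.9925  0.7758  0.5423 -2.1881] p [ 0.5585 -0.0014  0.2439] tilt 15.07 yaw 12.05 roll -0.02 F [-0.7085  0.1377 -1.968 ] M [-0.05    0.3833  0.0123] op 0.6590264535141743 29.966702669871665
reag1 cap (array([ 0.7669, -0.2006,  0.2464]), np.float64(1.6839243129423949)) reag2 (array([ 0.7616, -0.3393,  0.244 ]), np.float64(1.1705737716301314))
bases [ 0.7689 -0.2037  0.    ] [ 0.7606 -0.344   0.    ]
tray corners [[0.567, -0.171], [0.565, -0.353], [0.434, -0.346], [0.44, -0.169]] [ 0.5051 -0.2626  0.012 ]
shift [-0.6273  0.5193 -0.4186] turn [-0.0003 -0.5563 -0.0005]
```

Reagent bottles at x≈0.765 leave room for the leaned hand. Tray centre at about (0.501, -0.260). I'll bring the bottle level while moving towards the tray.

```bash
python3 -m pendant '[0.5,0,0.1,-0.2,0,0,0,0.5,-0.05,0.25,-0.4,0,-0.03,0,0.5,-0.12,0.4,-0.42,0,-0.08,0,0.5,-0.2,0.519,-0.42,0,-0.16,0,0.5,-0.3,0.519,-0.42,0,-0.24,0,0.5,-0.4,0.519,-0.42,0,-0.32,0,0.5,-0.5,0.519,-0.42,0,-0.4,0,0.5,-0.6,0.519,-0.42,0,-0.48,0,0.5,-0.627,0.519,-0.42,0,-0.535,0,0.5,-0.627,0.519,-0.42,0,-0.555,0,0.5,-0.627,0.519,-0.42,0,-0.555,0]'
python3 - <<'E'
from go import *
show();M=Rt(-35);B=np.array([.495,-.257,0])
for zb in(.12,.03,.005): P=B+[0,0,zb+.0915]+.019*M[:,2];print(P);to(P,M)
E
```

```text
clock: 18.5
tool_pos: [0.4708, -0.0989, 0.2777]
eef_rot: [0.948, 0.101, -0.299, 0.032]
contact_force: [0.7, -1.1, -1.7]
opening: 0.662
finger_force: 29.9
18.5 q [ 0.3853  0.8386 -0.7333  1.4663  0.4519  1.6645 -1.8021] p [ 0.4708 -0.0989  0.2777] tilt -35.05 yaw 12.17 roll -0.04 F [ 0.7442 -1.0534 -1.735 ] M [ 0.1753 -0.7757  0.0249] op 0.662028748412509 29.94554451802287
[ 0.4843 -0.2593  0.1959]
shift [0.2002 1.0645 0.5246] turn [0.0001 0.0005 0.0009]
[ 0.4843 -0.2593  0.1059]
shift [0.5448 1.0649 1.0158] turn [0.0001 0.0005 0.0009]
[ 0.4843 -0.2593  0.0809]
shift [0.6405 1.065  1.1523] turn [0.0001 0.0005 0.0009]
```

```bash
python3 -m pendant '[0.5,0.05,0.3,0.1,0,0,0,0.5,0.1,0.6,0.25,0,0,0,0.5,0.15,0.85,0.4,0,0,0,0.5,0.2,0.98,0.52,0,0,0,0.5,0.2,0.98,0.52,0,0,0,0.5,0.2,0.98,0.52,0,0,0]'
python3 -m pendant '[0.5,0.1,0.085,0.15,0,0,0,0.5,0.22,0.085,0.31,0,0,0,0.5,0.3,0.085,0.43,0,0,0,0.5,0.345,0.085,0.49,0,0,0,0.5,0.345,0.085,0.49,0,0,0,0.5,0.345,0.085,0.49,0,0,0]'
python3 - <<'E'
from go import *
show();M=Rt(-35);B=np.array([.495,-.257,0])
for zb in(.005,): P=B+[0,0,zb+.0915]+.019*M[:,2];print(P);to(P,M)
import cv2
d=r.snapshot('side')['img'][:,:,::-1]
cv2.imwrite('pics/e.png',cv2.resize(d[200:320,270:430],(800,600),interpolation=2))
E
```

```text
clock: 19.1
tool_pos: [0.4822, -0.2455, 0.1991]
eef_rot: [0.949, 0.102, -0.298, 0.03]
contact_force: [-0.2, -0.2, -2.3]
opening: 0.659
finger_force: 29.9
clock: 19.7
tool_pos: [0.4862, -0.2586, 0.1104]
eef_rot: [0.949, 0.101, -0.297, 0.031]
contact_force: [-0.1, -0.6, -2.0]
opening: 0.659
finger_force: 29.9
19.7 q [ 0.5528  1.0902 -0.6443  1.4041  0.6945  1.5029 -1.6434] p [ 0.4862 -0.2586  0.1104] tilt -34.72 yaw 12.16 roll -0.05 F [-0.0597 -0.6244 -2.0437] M [ 0.1198 -0.6783 -0.0265] op 0.6593864811474808 29.945862190979824
[ 0.4843 -0.2593  0.0809]
shift [0.1009 0.0022 0.1691] turn [-0.0001 -0.0031  0.0009]
```

View pics/e.png

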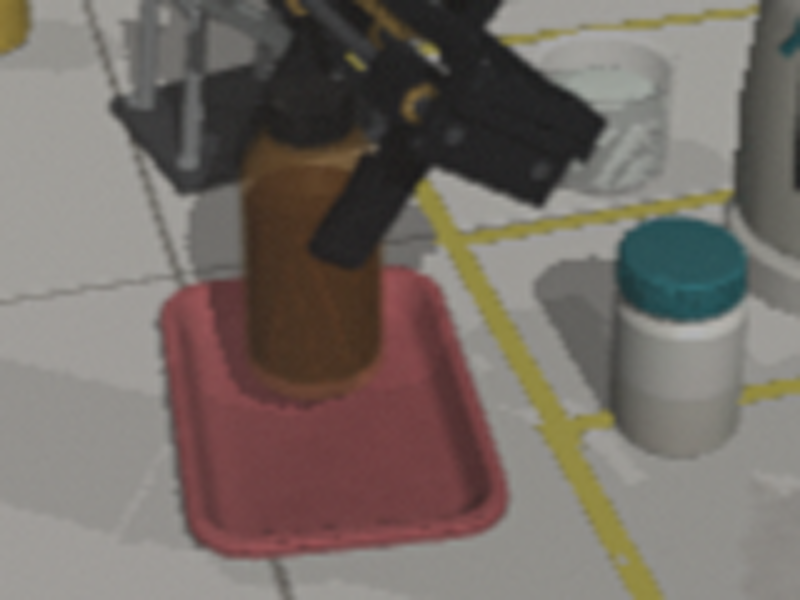

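The bottle hangs upright over the tray at (310,260), about 30 mm above the floor and inside the rim. I'll lower it slowly until I feel contact.

```bash
python3 -m pendant '[0.5,0.03,0,0.04,0,0,0,0.5,0.06,0,0.085,0,0,0,0.5,0.084,0,0.12,0,0,0,0.5,0.084,0,0.12,0,0,0,0.5,0.084,0,0.12,0,0,0]'
python3 -m pendant '[0.5,0.004,0,0.0055,0,0,0,0.5,0.008,0,0.011,0,0,0,0.5,0.0115,0,0.0165,0,0,0,0.5,0.0115,0,0.0165,0,0,0]'
python3 -m pendant '[0.5,0.004,0,0.0055,0,0,0,0.5,0.006,0,0.008,0,0,0,0.5,0.006,0,0.008,0,0,0]'
```

```text
clock: 20.25
tool_pos: [0.4854, -0.2592, 0.0873]
eef_rot: [0.949, 0.101, -0.298, 0.031]
contact_force: [0.4, -0.2, -1.4]
opening: 0.661
finger_force: 29.9
clock: 20.65
tool_pos: [0.4855, -0.2593, 0.0845]
eef_rot: [0.949, 0.101, -0.297, 0.031]
contact_force: [0.5, 0.5, -1.4]
opening: 0.661
finger_force: 29.9
clock: 20.95
tool_pos: [0.4856, -0.2592, 0.083]
eef_rot: [0.949, 0.101, -0.297, 0.031]
contact_force: [0.3, 0.4, -1.3]
opening: 0.659
finger_force: 29.9
```

```bash
python3 -m pendant '[0.5,0.004,0,0.0055,0,0,0,0.5,0.004,0,0.0055,0,0,0]'|sed -n '1,2p;4p'
python3 -m pendant '[0.5,0.004,0,0.0055,0,0,0,0.5,0.004,0,0.0055,0,0,0]'|sed -n '1,2p;4p'
python3 -m pendant '[0.5,0.004,0,0.0055,0,0,0,0.5,0.004,0,0.0055,0,0,0]'|sed -n '1,2p;4p'
```

```text
clock: 21.15
tool_pos: [0.4856, -0.2592, 0.082]
contact_force: [-0.0, 0.2, -0.8]
clock: 21.35
tool_pos: [0.4856, -0.2593, 0.0812]
contact_force: [-0.5, 0.5, -0.1]
clock: 21.55
tool_pos: [0.4856, -0.2594, 0.0811]
contact_force: [0.1, 0.1, 4.6]
```

It's down on the floor with light contact. I'll ease the grip, then open.

```bash
python3 -m pendant '[0.5,0,0,0,0,0,0,0.5,0,0,0,0,0,0,0.5,0,0,0,0,0,0,0.7,0,0,0,0,0,0,0.74,0,0,0,0,0,0,0.8,0,0,0,0,0,0,1,0,0,0,0,0,0,1,0,0,0,0,0,0,1,0,0,0,0,0,0]' 4
python3 -c "
from go import *;show()"
```

```text
clock: 22.45
tool_pos: [0.4857, -0.2591, 0.0799]
eef_rot: [0.949, 0.101, -0.297, 0.031]
contact_force: [-0.3, -0.3, -0.3]
opening: 0.999
finger_force: 0.0
22.45 q [ 0.5491  1.1317 -0.6329  1.4069  0.7152  1.4666 -1.6586] p [ 0.4857 -0.2591  0.0799] tilt -34.79 yaw 12.12 roll -0.06 F [-0.3458 -0.3065 -0.2867] M [ 0.109  -0.534  -0.0437] op 0.9986000978391012 0.0
```

```bash
python3 -m pendant '[1,-0.03,0,-0.045,0,0,0,1,-0.1,0,-0.14,0,0,0,1,-0.2,0,-0.29,0,0,0,1,-0.35,0,-0.5,0,0,0,1,-0.5,0,-0.72,0,0,0,1,-0.6,0,-0.85,0,0,0,1,-0.6,0,-0.85,0,0,0,1,-0.6,0,-0.85,0,0,0]'
python3 - <<'E'
from h import *
from go import *
import cv2
d=r.snapshot('side');C["side"]=d;hs=cv2.cvtColor(d["img"],cv2.COLOR_RGB2HSV)
B=np.array([.495,-.257,.005]);print("expect base,cap",proj("side",np.array([B,B+[0,0,.131]])).round(1).tolist())
x0,y0,x1,y1=300,205,380,300;v=hs[y0:y1,x0:x1]
m=((v[...,0]>5)&(v[...,0]<20)&(v[...,1]>110)&(v[...,2]<140)).astype(np.uint8)
n,l,st,ce=cv2.connectedComponentsWithStats(m);k=1+np.argmax(st[1:,4]);print(st[k],ce[k]+[x0,y0])
mm=l==k
for y in range(st[k,1],st[k,1]+st[k,3],3):
    xs=np.where(mm[y])[0]; print(y+y0,xs.min()+x0,xs.max()+x0,(xs.min()+xs.max())/2+x0)
for b in(-3,0,3):
    t=np.radians(b);print(b,proj("side",np.array([B+h*np.array([np.sin(t),0,np.cos(t)]) for h in(.02,.08)])).round(1).tolist())
show()
E
```

```text
clock: 23.25
tool_pos: [0.4848, -0.2596, 0.2372]
eef_rot: [0.949, 0.101, -0.296, 0.032]
contact_force: [-0.8, -0.2, -0.2]
opening: 0.998
finger_force: 0.0
expect base,cap [[331.8, 282.7], [331.1, 230.9]]
[  20   38   27   49 1068] [333.1489 267.1114]
243 328 337 332.5
246 323 340 331.5
249 321 344 332.5
252 320 344 332.0
255 321 345 333.0
258 320 345 332.5
261 322 345 333.5
264 324 345 334.5
267 323 345 334.0
270 321 346 333.5
273 323 345 334.0
276 322 345 333.5
279 323 345 334.0
282 321 345 333.0
285 322 344 333.0
288 324 342 333.0
291 331 334 332.5
-3 [[331.2, 275.3], [329.4, 252.2]]
0 [[331.7, 275.3], [331.4, 251.9]]
3 [[332.2, 275.2], [333.3, 251.6]]
23.3 q [ 0.5654  0.9336 -0.6774  1.3455  0.6148  1.6804 -1.5634] p [ 0.4843 -0.2596  0.2362] tilt -34.81 yaw 12.12 roll -0.03 F [-0.1544 -0.1529 -0.3044] M [ 0.0807 -0.5207 -0.0341] op 1.001042345777924 0.0
```

The bottle's silhouette is vertical and about 4 mm from its intended spot in the tray. The hand is clear and touching nothing, so I'm handing in.

```bash
python3 -c "
from plant import r
print(r.finish_job())"
```

```text
the job is handed in; nothing more can be done
None
```

I handed the job in at 23 s; no verdict came back. The tall bottle lay along the rubber, cap uphill, within about 2° of the slope, for over 2.4 s at roughly 7 N, and now stands upright and released in the pink tray; I did not re-measure the other glassware and pots afterwards.

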